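# Run the sample shuttle up to the intake block

### The arm

A 7-joint arm with a two-finger parallel gripper is mounted at the origin on the work surface. World frame = base frame: x ahead of the robot, y to its left, z up, the work surface at z = 0. Lengths are in mm, angles in rad, forces in N, time in s.
With the tool pointing down it reaches from about 350 to 775 mm from the base axis. Payload 3.1 kg.
Tool frame: the origin (TCP) lies midway between the tips of the shut fingers; the grasp point (between the pads) lies 19 mm behind it (hold_point_z is the distance from the TCP to the grasp point, in mm); z points along the fingers, y is the direction in which the jaws open and shut (so a half turn about z gives the same grasp; the last joint's range is limited). The gripper opens to 85 mm and grips with 20 to 120 N. Pads are 22 mm wide; open, the fingers measure 114 mm over their backs; the gripper's body (76 mm by 85 mm) begins 54 mm behind the grasp point. The pads swing forward as they close: fully open they stand 13 mm farther back than shut.
Start: joints at [-1.364, 0.311, 0.014, 1.512, -0.004, 1.319, -0.027], TCP at [135.404, 533.088, 231.304] pointing down, gripper open.
Joint ranges: [-2.7, 2.7], [-0.3, 1.91], [-1.27, 1.3], [0.12, 2.57], [-1.44, 4.58], [0.2, 2.03], [-3.05, 3.05]. Speed limits (rad/s): [2.79, 2.79, 3.14, 3.14, 3.14, 3.14, 3.14].

### API

Orientations are given as a rotation vector (axis times angle).
In Python, from rig import * gives the robot as it stands. Calls block until the motion is done:
- goto(position, orientation): joint-space move of the TCP to a pose.
- line_to(position, frame=None, v=150, force_limit=None): straight line of the TCP; frame=None keeps the orientation; v is the mean speed in mm/s. With force_limit (N) it stops when the force on the tool has changed by that much, and returns True; else False.
- move_joints(angles): joint-space move.
- open_gripper() and close(grasp_force=None): open the fingers fully, or close them until they stop; grasp_force is the grip in N (None keeps the last).
- hold(seconds).
- solve_ik(position, orientation): joint angles nearest the present ones, or None.
- read_state(): the state.
- grab_frame(name): name is "side" or "top"; returns a dict with "color" (480x640x3 uint8, red, green, blue), "depth" (480x640 float32, mm along the optical axis (not along the pixel's ray), 0 where there is no reading), "camera_matrix" (3x3 intrinsics, pixels), "R" (3x3) and "t" (3): a world point X has camera coordinates R X + t. Camera axes: x right, y down, z forward; pixel columns grow to the right and rows downward; lengths in mm; the calibration is good to about 2 mm. A picture is of the moment at which its call begins.
A pose or a line that the arm cannot do raises IKError and nothing moves.
- hand_in(): hands the job in, once; it reports no verdict.
The state is a dict: "clock": time; "joint_pos": joint angles; "dq": joint speeds; "joint_efforts": joint torques, N m; "position": TCP position; "ee_rot": TCP orientation; "ft_force": force on the tool from outside, world axes, zero at the start; "torque": the same for the moment, N m; "width": opening from 0.0 (shut) to 1.0 (fully open).
Only numpy, scipy, OpenCV 4.12 (cv2) and the standard library are available. Lean on these libraries where they do the work, as an engineer would, in place of code of your own. Each camera call takes 0.05 s, during which the arm holds its last target. There are 200 camera calls.

### The job

With a fingertip, press the red lock button on the sample shuttle and keep it held down all the way while you push the shuttle along its rail until it rests fully against the intake block; then let go so that the button springs up and locks the shuttle there. Do not touch the flask riding in the shuttle, which must stay standing in its seat, do not lift anything, and leave the other things on the bench where they are.

Things in the scene. Friction and masses are not known exactly. Their poses are not given: they have to be found in the camera images.
- rail: fixed sample feed rail: aluminium base 100 x 360 mm with steel guides, 36 mm high, lying roughly across in front of the robot. Origin on the bench at its underside; y runs along the rail towards the intake block (base from y = -170 to +190 mm), x across it, z up. Its place and yaw change from run to run, it never moves within one
- shuttle (a joint): travel of the shuttle along the rail's +y from where it starts, m; 65 to 150 mm are left to the intake block. Cream with red side stripes, 86 mm across, 125 mm along the rail, its plate's top 50 mm above the bench; button near its -y end, flask seat at its +y end, 62 mm from the button's centre. It drags with about 1 N plus 4 N per m/s while unlocked
- lock (a joint): how far the red button is pressed down, m: 0 up, 0.010 fully down. A spring pushes it up with 5 N at the top and 8.5 N fully down. Its pin drops out of the rail's notches 4 mm down, so 6 to 9 mm is a sure press. Up, it locks the shuttle hard (1.5 mm of play) at the start and at the intake block; let go on the way, it catches in a notch, or it must be pressed again to get home
- button_top (a point): centre of the flat top of the red round button, 30 mm across, 92 mm above the bench when up, standing 12 mm out of a grey housing 46 x 46 mm. It moves with the shuttle and with the press. Axes as the rail's. A fingertip pressing on it can drag the shuttle along by friction
- thumb_rest (a point): middle of the upper edge, on the button's side, of the grey upright thumb rest fixed to the shuttle: a plate 42 mm wide across the rail, 6 mm thick, its top 102 mm above the bench (10 mm above the unpressed button), its face 27 mm from the button's centre towards rail +y. A fingertip on the button may push against it
- shuttle_nose (a point): middle of the shuttle's front end face, the one towards the intake block, 44 mm above the bench, 90 mm along rail +y from the button's centre
- stop_face (a point): middle of the intake block's face that the shuttle meets, 44 mm above the bench on the rail's centre line; nose and face points coincide when the shuttle is fully home. The intake block is a cream block with a red stripe and a small brass nozzle, 90 x 30 mm, up to 98 mm high, clamped on the rail and fixed; its place along the rail changes from run to run
- sample: amber volumetric flask with a white stopper, bulb 41 mm across, 84 mm tall, loose; origin at the centre of its underside, z up; it stands in the shuttle's white ring seat (16 mm high, some 2.5 mm of play) with its underside 50 mm above the bench, so its top is 134 mm up
- flask_a: spare amber volumetric flask with a white stopper, bulb 41 mm across, 84 mm tall, loose; origin at the centre of its underside, z up; a bystander on the table
- flask_b: second spare amber volumetric flask with a white stopper, bulb 41 mm across, 84 mm tall, loose; origin at the centre of its underside, z up; a bystander on the table
- beaker: empty glass beaker, 64 mm across, 75 mm tall, loose bystander; origin at the centre of its underside
- crucible: small brown crucible, 40 mm across, 26 mm tall, loose bystander; origin at the centre of its underside
- cap: small white cap, 24 mm across, 18 mm tall, loose bystander; origin at the centre of its underside
- dish: white shallow dish, 90 mm across, 14 mm tall, loose bystander; origin at the centre of its underside
Things that resemble listed ones, but are neither listed nor needed, are in the scene too. Leave any green or pink look-alike of the sample alone.

How it is judged (in metres and radians):
On the way, in this order (a step that is already met when the one before it is completed fails the run):
1. the button is held down while the shuttle is still away from the intake block (value of joint lock above 0.003 m and distance between shuttle_nose and stop_face above 0.03 m), for 0.1 s.
2. the shuttle is home against the intake block with the button still held down (distance between shuttle_nose and stop_face below 0.003 m and value of joint lock above 0.003 m), for 0.1 s.
At the end, for the whole second after the job is handed in: The shuttle's front face is within 3 mm of the intake block's face and at rest, the button is up (less than 1 mm down), and the flask stands upright (within 0.2 rad) in its seat, at rest (distance between shuttle_nose and stop_face below 0.003 m and value of joint lock below 0.001 m and velocity of joint shuttle between -0.005 and 0.005 m/s and angle between sample's own z axis and vertical below 0.2 rad and distance between sample and shuttle_nose below 0.04 m and linear speed of sample below 0.02 m/s); the robot touches nothing.
It fails at once if the button is let up (less than 3 mm down) on the way: the shuttle over 8 mm from its start and still over 12 mm from the intake block (value of joint lock below 0.003 m and value of joint shuttle above 0.008 m and distance between shuttle_nose and stop_face above 0.012 m).
It fails at once if the flask in the shuttle is touched by the robot (over 1 N) (contact force between sample and the fingers above 1 N or contact force between sample and the arm above 1 N).
It fails at once if the flask is tipped over 0.35 rad or lifted over 10 mm out of its seat (angle between sample's own z axis and vertical above 0.35 rad or height (world z) of sample above 0.06 m).
It fails at once if another thing on the bench is moved by over 15 mm (distance of any of flask_a, flask_b, beaker, crucible, cap, dish from where it was at the start of the episode above 0.015 m).
It fails at once if the spare glassware is lifted or knocked over (height (world z) of any of flask_a, flask_b, beaker, crucible, cap, dish above 0.008 m or angle between any of flask_a, flask_b, beaker, crucible, cap, dish's own z axis and vertical above 0.5 rad).
It also fails if it takes over 35 s, if anything falls off the work surface, if the arm or the gripper's body presses on something with over 40 N, if the wrist force passes 120 N, or if a joint passes its speed limit or range.

## Working session

There is one attempt and no reset: what is moved stays moved. The work goes in short steps, each a Python script; the robot and the scene stay as the last script left them, time stands still between calls to the robot, and variables do not carry over. Pictures are saved under pics/ and viewed, about 8 in all and at most 12, crops included, and the job is handed in when it is done.

```bash
ls; mkdir -p pics; python3 - <<'E'
from rig import *
import cv2, numpy as np, pickle
d={}
for n in("top","side"):
    f=grab_frame(n); d[n]=f
    cv2.imwrite(f"pics/{n}0.png",f["color"][...,::-1])
    print(n,f["camera_matrix"].tolist(),np.round(f["R"],3).tolist(),np.round(f["t"],1))
pickle.dump(d,open("f0.pkl","wb")); s=read_state(); print(s)
E
```

```text
pics
top [[624.5555688303609, 0.0, 325.90198013974094], [0.0, 624.5555688303609, 238.7037632809394], [0.0, 0.0, 1.0]] [[0.051, -0.999, -0.004], [-0.978, -0.049, -0.204], [0.204, 0.014, -0.979]] [  24.9  521.4 1480.5]
side [[544.8984519076175, 0.0, 317.56544777017433], [0.0, 544.8984519076175, 233.82567858675822], [0.0, 0.0, 1.0]] [[0.986, -0.167, -0.021], [-0.106, -0.522, -0.846], [0.131, 0.837, -0.532]] [-511.   141.7 1262.3]
{'clock': 0.1, 'joint_pos': array([-1.36369932,  0.31168445,  0.01399823,  1.51291693, -0.0043824 ,
        1.31921146, -0.02721012]), 'dq': array([ 0.00182093, -0.00114705, -0.00087915, -0.00301345, -0.00126468,
       -0.00199024, -0.00060204]), 'joint_efforts': array([ 8.48989603e-04, -3.80851686e+01,  1.46841863e-01, -2.31241965e+01,
        1.23672214e-02,  8.07264150e-03, -6.34878560e-06]), 'position': array([135.26251167, 532.4192944 , 230.30029119]), 'ee_rot': array([-0.38967947, -3.1171661 ,  0.0034301 ]), 'ft_force': array([-0.58815731, -0.11996264,  0.1898714 ]), 'torque': array([ 0.01044964,  0.03900274, -0.08927533]), 'width': 1.000442149248101}
```

View pics/top0.png

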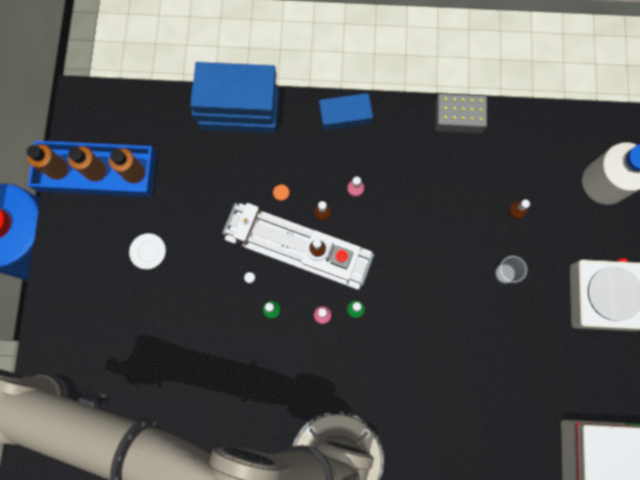

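View pics/side0.png

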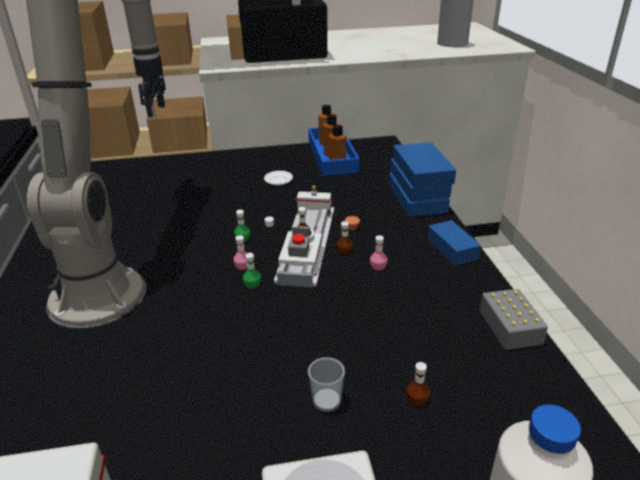

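The top view shows the button at about (342,256), the shuttle flask at (317,248) and the intake block at (240,222). The rail runs to the image left, which is world +y, and the spare flasks stand clear of it. In the side view the button is at about (298,239) and the block at (314,200). Next I'll measure.

```bash
cat > h.py <<'E'
import numpy as np, cv2
def ray(f,px):
    K,R,t=f["camera_matrix"],np.array(f["R"]),np.array(f["t"])
    d=R.T@np.linalg.solve(K,[px[0],px[1],1.]); return -R.T@t,d
def onplane(f,px,z):
    c,d=ray(f,px); return c+d*(z-c[2])/d[2]
def cloud(f):
    v,u=np.mgrid[:480,:640]; D=f["depth"].astype(float)
    P=np.stack([u,v,np.ones_like(u)],-1)@np.linalg.inv(f["camera_matrix"]).T*D[...,None]
    W=(P-f["t"])@np.array(f["R"]); W[D==0]=np.nan; return W
def button(f,box):
    x0,y0,x1,y1=box; h=cv2.cvtColor(f["color"],cv2.COLOR_RGB2HSV)
    m=(((h[...,0]<8)|(h[...,0]>172))&(h[...,1]>170)&(h[...,2]>120)).astype(np.uint8)
    q=np.zeros_like(m); q[y0:y1,x0:x1]=m[y0:y1,x0:x1]
    n,l,s,c=cv2.connectedComponentsWithStats(q); i=1+s[1:,4].argmax(); return c[i],s[i]
E
python3 - <<'E'
import pickle; from h import *
d=pickle.load(open("f0.pkl","rb")); np.set_printoptions(precision=1,suppress=True)
rays=[]
for n,b in(("top",(325,240,360,275)),("side",(285,225,310,255))):
    f=d[n]; c,s=button(f,b); W=cloud(f); print(n,c,s,onplane(f,c,92)," depth pt",W[int(c[1]),int(c[0])]); rays.append(ray(f,c))
A=sum((np.eye(3)-np.outer(r,r)/(r@r)) for _,r in rays); B=sum((np.eye(3)-np.outer(r,r)/(r@r))@c for c,r in rays)
b=np.linalg.solve(A,B); print("triangulated",b)
W=cloud(d["top"]); C=d["top"]["color"].astype(int)
roi=np.zeros((480,640),bool); roi[195:295,215:380]=1
grey=(C.min(-1)>90)&roi
m=grey&(W[...,2]>8)&(W[...,2]<70)
n,l,s,c=cv2.connectedComponentsWithStats((grey&(W[...,2]>8)).astype(np.uint8)); i=1+s[1:,4].argmax()
P=W[(l==i)&m][:,:2].astype(np.float32)
r=cv2.minAreaRect(P); print("rect",r,len(P)); bp=cv2.boxPoints(r); print(bp)
e=[bp[1]-bp[0],bp[2]-bp[1]]; a=max(e,key=np.linalg.norm); a=a/np.linalg.norm(a); a*=np.sign(a[1])
print("axis",a,"yaw",np.degrees(np.arctan2(-a[0],a[1])))
nrm=np.array([a[1],-a[0]])
for nm in d:
    W=cloud(d[nm]); Q=W.reshape(-1,3)-b; ya=Q[:,:2]@a; xa=Q[:,:2]@nrm; z=Q[:,2]+b[2]
    print(nm,"rail centre offset of rect",(np.array(r[0])-b[:2])@nrm,(np.array(r[0])-b[:2])@a)
    for k in range(-60,330,10):
        g=(abs(xa)<18)&(abs(ya-k)<5)&(z>5)
        print(k,(round(np.median(z[g])),round(z[g].max())) if g.sum() else None,end="; ")
    print()
im=d["top"]["color"][190:300,210:390,::-1]; a1=cv2.resize(im,None,fx=4.4,fy=4.4,interpolation=3)[:,:792]
cv2.imwrite("pics/c.png",a1)
E
```

```text
top [341.4 255.5] [337 251  10  10  87] [472.5  11.5  92. ]  depth pt [473.   12.7  96.2]
side [298.1 237.7] [293 234  11   9  80] [475.1   8.5  92. ]  depth pt [475.7  14.2  90.2]
triangulated [474.2  11.5  89.9]
rect ((506.78277587890625, 123.99418640136719), (373.34454345703125, 106.11787414550781), 72.7473373413086) 4377
[[400.7 -38.5]
 [502.1 -70. ]
 [612.8 286.5]
 [511.5 318. ]]
axis [0.3 1. ] yaw -17.252653
top rail centre offset of rect -2.2700045751835214 117.12389063593889
-60 (32, 47); -50 (33, 41); -40 (33, 42); -30 (49, 58); -20 (75, 88); -10 (84, 100); 0 (90, 101); 10 (89, 97); 20 (79, 94); 30 (98, 108); 40 (64, 80); 50 (78, 142); 60 (103, 139); 70 (88, 137); 80 (71, 88); 90 (58, 74); 100 (33, 40); 110 (32, 40); 120 (32, 39); 130 (32, 40); 140 (33, 40); 150 (32, 41); 160 (32, 39); 170 (33, 42); 180 (33, 40); 190 (32, 40); 200 (32, 40); 210 (33, 41); 220 (33, 38); 230 (32, 47); 240 (67, 86); 250 (75, 103); 260 (71, 89); 270 (52, 73); 280 (32, 41); 290 (33, 41); 300 (35, 41); 310 (6, 8); 320 None; 
side rail centre offset of rect -2.2700045751835214 117.12389063593889
-60 (34, 37); -50 (34, 38); -40 (35, 53); -30 (44, 78); -20 (65, 91); -10 (83, 94); 0 (91, 95); 10 (91, 94); 20 (86, 102); 30 (93, 105); 40 (100, 100); 50 (113, 137); 60 (112, 136); 70 (131, 136); 80 (131, 131); 90 None; 100 None; 110 None; 120 None; 130 (35, 36); 140 (35, 36); 150 (34, 38); 160 (35, 37); 170 (35, 39); 180 (33, 38); 190 (34, 38); 200 (33, 37); 210 (34, 38); 220 (35, 39); 230 (42, 76); 240 (57, 100); 250 (77, 98); 260 (72, 95); 270 (11, 71); 280 (10, 13); 290 None; 300 None; 310 None; 320 None;
```

View pics/c.png

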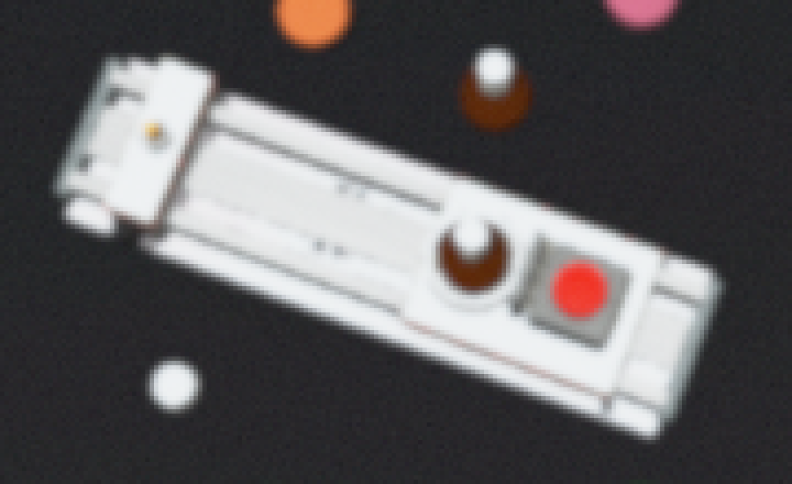

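```bash
cat >> h.py <<'E'
from scipy.spatial.transform import Rotation as Ro
a=np.array([0.2966,0.955,0.]); B=np.array([473.3,11.,92.])
def rv(s):
    x=s*a; z=np.array([0,0,-1.]); return Ro.from_matrix(np.column_stack([x,np.cross(z,x),z])).as_rotvec()
E
python3 - <<'E'
from rig import *; from h import *
np.set_printoptions(precision=2,suppress=True)
p=B+6*a; best=None
for s in(1,-1):
    q=[solve_ik(p+[0,0,z],rv(s)) for z in(110,-7)]+[solve_ik(p+150*a+[0,0,-7],rv(s))]
    print(s,q)
    if all(x is not None for x in q):
        k=max(abs(x[6]) for x in q)
        if best is None or k<best[0]: best=(k,s)
s=best[1]; print("use",s)
close(20)
goto(p+[0,0,110],rv(s))
line_to(p+[0,0,20],v=100)
st=read_state(); print(st["clock"],st["position"],p,st["ft_force"],st["width"])
f=grab_frame("side"); cv2.imwrite("pics/s1.png",cv2.resize(f["color"][120:300,200:440,::-1],None,fx=3.3,fy=3.3,interpolation=3))
E
```

```text
1 [array([-0.76,  0.22,  0.81,  1.78, -0.17,  1.22, -0.2 ]), array([-0.7 ,  0.38,  0.79,  1.94, -0.33,  0.96, -0.06]), array([-0.81,  0.49,  0.66,  1.75, -0.34,  1.02, -0.33])]
-1 [array([-0.6 ,  0.2 ,  0.62,  1.77, -0.12,  1.21,  2.89]), array([-0.49,  0.33,  0.51,  1.93, -0.2 ,  0.93,  2.96]), array([-0.47,  0.43,  0.18,  1.74, -0.09,  0.99,  2.59])]
use 1
4.1333 [475.73  16.74 112.59] [475.08  16.73  92.  ] [ 0.13 -0.55  0.97] 0.0027874297740388145
```

View pics/s1.png

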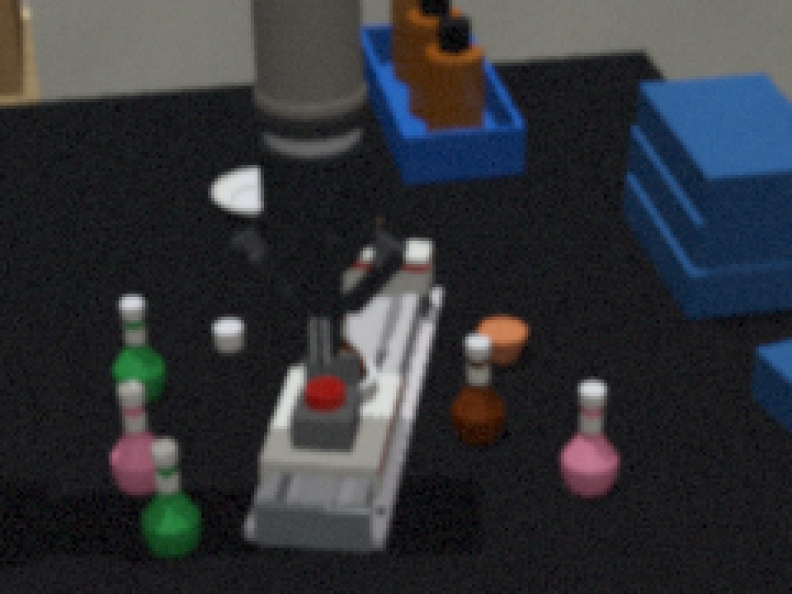

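The crop shows the shut fingertips at about (320,360), just above and behind the red button at (325,393), with the flask beyond the thumb rest. I'll go down until I feel contact, check its height, then press.

```bash
python3 - <<'E'
from rig import *; from h import *
np.set_printoptions(precision=2,suppress=True)
f=grab_frame("side"); s0=read_state()
c=f["camera_matrix"]@(f["R"]@s0["position"]+f["t"]); c=c[:2]/c[2]; print("tip px in crop",(c-[200,120])*3.3)
p=B+5*a
hit=line_to(p+[0,0,-4],v=15,force_limit=3)
s=read_state(); print(hit,s["clock"],s["position"],s["ft_force"]-s0["ft_force"])
z=s["position"][2]
if hit and 87<z<97:
    line_to(np.r_[p[:2],z-7.5],v=15); hold(.2)
    s=read_state(); print(s["clock"],s["position"],s["ft_force"]-s0["ft_force"])
E
```

```text
tip px in crop [321.72 357.55]
True 5.4583 [474.83  15.97  91.66] [-1.65  0.95  5.2 ]
6.275 [474.91  15.94  84.81] [-2.75 -0.26  7.89]
```

```bash
python3 - <<'E'
from rig import *; from h import *
np.set_printoptions(precision=2,suppress=True)
s0=read_state()
hit=line_to(np.r_[(B+180*a)[:2],84.1],v=45,force_limit=14)
s=read_state(); d=s["position"]-B; print(hit,s["clock"],s["position"],"along",d@a,"across",d@[a[1],-a[0],0],s["ft_force"],s["ft_force"]-s0["ft_force"])
hold(.3); s=read_state(); print(s["position"],s["ft_force"])
f=grab_frame("side"); cv2.imwrite("pics/s2.png",cv2.resize(f["color"][140:300,220:420,::-1],None,fx=3.7,fy=3.7,interpolation=3))
f=grab_frame("top"); cv2.imwrite("pics/t2.png",cv2.resize(f["color"][180:310,200:390,::-1],None,fx=4.2,fy=4.2,interpolation=3))
E
```

```text
True 9.5167 [523.19 166.57  85.19] along 163.36547405792143 across 1.4989751437154895 [-0.8  -0.91  7.88] [ 1.37 -0.68  0.93]
[523.21 166.59  85.43] [-1.95 -0.66  7.28]
```

View pics/s2.png

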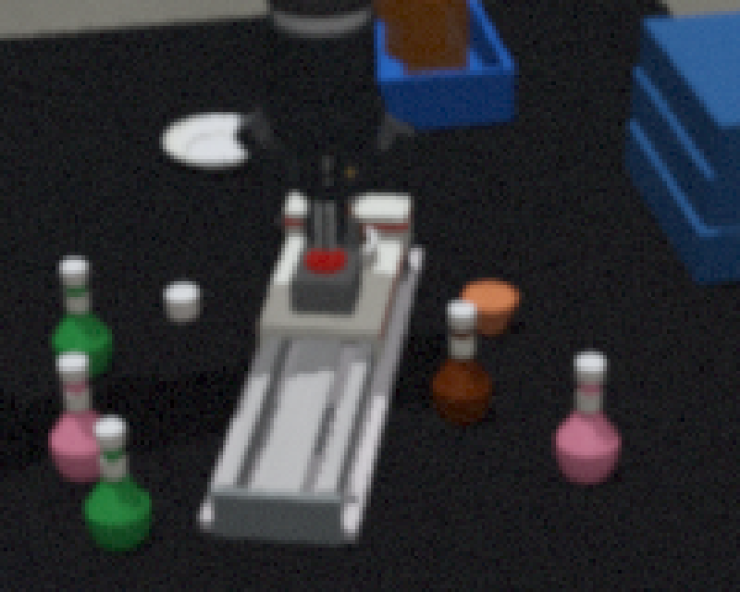

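View pics/t2.png

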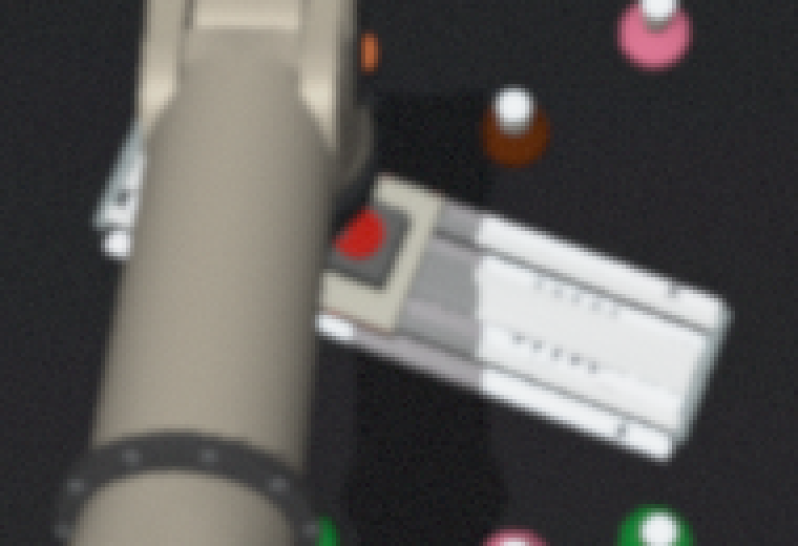

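The shuttle looks close to the block: in the side crop its front reaches the block at about (350,225), and the button at (325,262) is still down. The force went slack after the stop, so I'll press a bit deeper and push gently to confirm it's against the block.

```bash
python3 - <<'E'
from rig import *; from h import *
np.set_printoptions(precision=2,suppress=True)
p=read_state()["position"]
line_to(p+[0,0,-1.5],v=10)
def rep(k):
    s=read_state(); d=s["position"]-B; print(k,s["clock"],"along",round(d@a,2),"z",s["position"][2],"F along",round(s["ft_force"]@a,2),"Fz",s["ft_force"][2])
rep("deeper")
for i in range(4):
    q=read_state()["position"]; print(line_to(np.r_[(p+(i+1)*2*a)[:2],p[2]-1.5],v=10,force_limit=12)); rep(i)
    if abs(read_state()["ft_force"]@a)>10: break
hold(.3); rep("held")
f=grab_frame("top"); c,s=button(f,(270,220,310,260)); print(c,s)
f=grab_frame("side"); c,s=button(f,(295,195,325,225)); print(c,s,onplane(f,c,85), (onplane(f,c,85)-B)@a)
E
```

```text
deeper 10.1667 along 163.36 z 84.71999530401298 F along -1.31 Fz 7.736959601414588
False
0 10.5167 along 163.5 z 84.56092727114925 F along -3.43 Fz 7.678346656403927
False
1 10.8667 along 163.52 z 84.58888124980243 F along -5.48 Fz 9.729885929026752
False
2 11.2167 along 163.52 z 84.57387727601747 F along -9.07 Fz 12.0159188916442
False
3 11.5667 along 163.55 z 84.58086578505039 F along -12.27 Fz 13.421804354545248
held 11.8667 along 163.54 z 84.60726306903032 F along -11.6 Fz 14.16138533767207
[285.77 235.49] [281 230  10  11  73]
[307.61 210.31] [303 208  10   5  36] [518.6 144.7  85. ] 141.12268412435344
```

It's stopped hard at 163.5 mm with 12 N along the rail and the button about 7 mm down, which matches a travel of about 147 mm to the block. I'll lift straight up now.

```bash
python3 - <<'E'
from rig import *; from h import *
np.set_printoptions(precision=2,suppress=True)
p=read_state()["position"]
line_to(p+[0,0,30],v=40); 
line_to(p+[0,0,130],v=120); q=p+[0,0,130]
line_to(q+np.array([-60,-180,40]),v=150); hold(.5)
s=read_state(); print(s["clock"],s["ft_force"])
np.set_printoptions(precision=1)
f=grab_frame("top"); c,st=button(f,(270,215,310,260)); b=onplane(f,c,92); print("top",c,st[4],b,(b-B)@a,"depth z",cloud(f)[int(c[1]),int(c[0])])
i1=cv2.resize(f["color"][190:300,210:390,::-1],None,fx=2.2,fy=2.2,interpolation=3)
f=grab_frame("side"); c,st=button(f,(295,190,325,225)); b=onplane(f,c,92); print("side",c,st[4],b,(b-B)@a,"depth z",cloud(f)[int(c[1]),int(c[0])])
i2=cv2.resize(f["color"][165:265,260:380,::-1],(396,330),interpolation=3)
im=np.zeros((330,792,3),np.uint8); im[:242,:396]=i1; im[:,396:]=i2; cv2.imwrite("pics/e.png",im)
E
```

```text
15.8333 [-0.24 -0.78  0.11]
top [284.9 234.7] 90 [516.5 149.3  92. ] 144.90506960364152 depth z [517.8 151.4  93.2]
side [307.4 207.9] 63 [518.4 145.1  92. ] 141.4467545402628 depth z [518.5 153.4  90. ]
```

View pics/e.png

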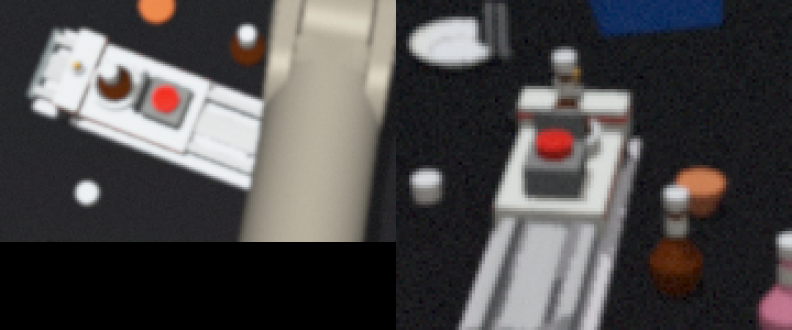

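The shuttle is flush against the block, the button is up at about 92 mm, the flask is upright and the robot is clear of everything.

```bash
python3 -c "
from rig import *
print(hand_in())"
```

```text
the job is handed in; nothing more can be done
None
```

I pressed the lock button about 7 mm with the shut fingertips and pushed the shuttle about 145 mm along the rail to the intake block. I then lifted straight up, moved clear and handed the job in at about 16 s on the robot's clock. `hand_in()` gives no verdict, so the result is judged only from my checks below.

- **Home against the block:** the shuttle stopped hard, with 12 N along the rail moving it less than 0.2 mm further. The last top view shows it flush with the block.
- **Button:** it stayed about 7 mm down at every check, with a low of 6.6 mm at the end of the push. The shuttle was already at the block then, so I pressed slightly deeper. After I let go, the button read 90 to 93 mm high by depth, which agrees with fully up. The 1 mm limit is finer than the camera can confirm.
- **Flask and bench:** the flask stands upright in its seat, and the spare items in view looked undisturbed. I did not measure their positions again. The wrist force read about zero with the arm clear.
- **Disagreements:** the first push stopped on a short force spike and then went slack, so I pushed again gently to confirm the stop. The travel came out differently by method: 145 mm from the top camera, 141 mm from the side camera (2 to 3 mm short on both the first and last looks), and about 147 mm from the fingertip position. None of these confirms the 3 mm gap by itself, so I relied on the hard stop.

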